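# Clear the valve box and hold its cover ready for the screws

### The job

Somebody left a bottle standing on the open valve box: first carry it upright to the hook stand and hang it by its carrying loop on the hook, and let go of it. Then pick up the cover plate and hold it level and still over the valve box, 1 to 2 cm above it without touching, so that each threaded hole can be seen whole through a hole of the cover; finish while still holding it there, for a colleague to start the screws. Leave the mug, the other bottle and the screwdriver alone.

Things in the scene. Friction and masses are not known exactly. Their poses are not given: they have to be found in the camera images.
- valve_box: the open valve box, a grey block fixed to the table, 150 x 110 x 45 mm, origin at the centre of its underside, x along its 150 mm side, z up; a 50 mm round opening in the middle of its flat top and an 8 mm threaded hole near each top corner; 6 mm high foot lugs at both short ends; a brass pipe stub 30 mm long, below the top, on its +x end
- cover: the box's cover: a loose aluminium plate 150 x 110 x 5 mm (x along 150 mm), about 0.35 kg, lying flat on the table with a steel pull handle on top; origin at the centre of the plate's underside, z up. Four plain 16 mm holes through it, in the same rectangle as the threaded holes; it fits either way round (half a turn)
- cover_handle (a point): centre of the pull handle's bar, 41 mm above the plate's underside; the bar is 80 mm long along the cover's x, 10 mm wide (y), 12 mm high, with 10 mm posts centred 35 mm either side of the middle; 30 mm free under it; grip it across its 10 mm
- bottle: a loose bottle, steel body 68 mm across, 105 mm high, with a 60 mm grey lid (top at 125 mm) and a stiff carrying loop standing up from the lid, 190 mm high in all, about 0.3 kg (0.2 to 0.45); it starts standing on the valve box, over the opening; origin at the centre of its underside, z up; the loop lies in the bottle's y-z plane
- bottle_grip (a point): centre of the loop's top piece, 180 mm above the bottle's underside: a straight grip 46 mm long (bottle y), 10 mm thick (bottle x) and 20 mm high, its underside at 170 mm; below it the loop is open: 45 mm high down to the lid, about 45 mm wide at half height narrowing to 35 mm at the top, open along the bottle's x
- hook: a fixed dark steel hook stand: 100 mm square foot 8 mm thick, an 18 mm round post 250 mm tall at its origin (centre of foot underside), and one 8 mm round-bar hook that sticks out from the post along the stand's -x axis at about 0.22 m height, dips and turns up at its end
- hook_seat (a point): top of the hook's bar at its lowest point, 65 mm out from the post axis (stand -x) and 225 mm above the table; the hung loop's underside rests here; axes as the stand's. The bar rises to 237 mm at the post
- hook_tip (a point): the centre of the upturned end of the hook, 115 mm out from the post axis, 240 mm above the table (its top at 244 mm)
- flask: bystander: green bottle 62 mm across, 165 mm tall, standing; origin at the centre of its underside
- mug: bystander: white mug 76 mm across, 80 mm tall; origin at the centre of its underside
- driver: bystander: a screwdriver about 200 mm long lying on the table beyond the box, across the robot's view
- thread0 (a point): mouth of a threaded hole in the valve box's top, at x +57 mm, y +37 mm, z 45 mm in the box's frame
- hole0 (a point): centre of a hole of the cover at the plate's underside, at x +57 mm, y +37 mm, z 0 in the cover's frame
- thread1 (a point): mouth of a threaded hole in the valve box's top, at x -57 mm, y +37 mm, z 45 mm in the box's frame
- hole1 (a point): centre of a hole of the cover at the plate's underside, at x -57 mm, y +37 mm, z 0 in the cover's frame
- thread2 (a point): mouth of a threaded hole in the valve box's top, at x -57 mm, y -37 mm, z 45 mm in the box's frame
- hole2 (a point): centre of a hole of the cover at the plate's underside, at x -57 mm, y -37 mm, z 0 in the cover's frame
- thread3 (a point): mouth of a threaded hole in the valve box's top, at x +57 mm, y -37 mm, z 45 mm in the box's frame
- hole3 (a point): centre of a hole of the cover at the plate's underside, at x +57 mm, y -37 mm, z 0 in the cover's frame
Things that resemble listed ones, but are neither listed nor needed, are in the scene too. Leave any purple look-alike of the cover alone.

How it is judged:
On the way, in this order (a step that is already met when the one before it is completed fails the run):
1. the bottle hangs by its loop on the hook, let go (x of bottle_grip in the frame of hook_seat between -0.045 and 0.045 m and y of bottle_grip in the frame of hook_seat between -0.022 and 0.022 m and z of bottle_grip in the frame of hook_seat between -0.005 and 0.035 m and contact force between bottle and hook above 0.7 N and height (world z) of bottle above 0.03 m and angle between bottle's own z axis and vertical below 0.35 rad and contact force between the fingers and bottle below 0.1 N), for 0.2 s.
2. the cover is lifted clear of the table in the gripper (height (world z) of cover above 0.03 m and contact force between the fingers and cover above 1 N), for 0.2 s.
At the end, for the whole second after the job is handed in: bottle hangs free on the hook by its loop (grip within 45 mm of the seat, under 20 degrees lean, slower than 0.1 m/s, 30 mm off the table); the fingers hold the cover still, each hole within 4 mm of a threaded hole, either way round, underside 4 to 30 mm over the box, not touching it (all of step 1 and linear speed of bottle below 0.1 m/s and ((horizontal distance between hole0 and thread0 below 0.004 m and horizontal distance between hole1 and thread1 below 0.004 m and horizontal distance between hole2 and thread2 below 0.004 m and horizontal distance between hole3 and thread3 below 0.004 m) or (horizontal distance between hole0 and thread2 below 0.004 m and horizontal distance between hole1 and thread3 below 0.004 m and horizontal distance between hole2 and thread0 below 0.004 m and horizontal distance between hole3 and thread1 below 0.004 m)) and z of hole0 in the frame of valve_box between 0.049 and 0.075 m and z of hole1 in the frame of valve_box between 0.049 and 0.075 m and z of hole2 in the frame of valve_box between 0.049 and 0.075 m and z of hole3 in the frame of valve_box between 0.049 and 0.075 m and contact force between the fingers and cover above 1 N and contact force between cover and valve_box below 0.1 N and linear speed of cover below 0.02 m/s and angular speed of cover below 0.15 rad/s); the arm keeps its last pose, push and grip.
It fails at once if the bottle is tipped (angle between bottle's own z axis and vertical above 0.7 rad).
It fails at once if the mug is disturbed (distance of mug from where it was at the start of the episode above 0.03 m).
It fails at once if the other bottle is disturbed (distance of flask from where it was at the start of the episode above 0.03 m).
It fails at once if the screwdriver is disturbed (distance of driver from where it was at the start of the episode above 0.03 m).
It also fails if it takes over 58 s, if anything falls off the work surface, if the arm or the gripper's body presses on something with over 40 N, if the wrist force passes 120 N, or if a joint passes its speed limit or range.

### The arm

A 6-joint arm with a two-finger parallel gripper is mounted at the origin on the work surface. World frame = base frame: x ahead of the robot, y to its left, z up, the work surface at z = 0. Lengths are in m, angles in rad, forces in N, time in s.
With the tool pointing down it reaches from about 0.3 to 0.85 m from the base axis. Payload 5.4 kg.
Tool frame: the origin (TCP) lies at the very end of the fingers, on their centre line; the grasp point (between the pads) lies 19 mm behind it; z points along the fingers, y is the line along which they close (so a half turn about z gives the same grasp; the last joint's range is limited). The gripper opens to 85 mm and grips with 20 to 120 N. Pads are 22 mm wide; open, the fingers measure 114 mm over their backs; the gripper's body (76 mm by 85 mm) begins 54 mm behind the grasp point. The pads swing forward as they close: fully open they stand 13 mm farther back than shut.
Start: joints at [-1.438, 0.158, 1.597, -0, 1.386, -0.21], TCP at [0.193, -0.542, 0.231] pointing down, gripper open.
Joint ranges: [-2.91, 2.91], [-0.94, 2.29], [0.18, 2.7], [-1.29, 4.43], [0.17, 2.64], [-3, 3]. Speed limits (rad/s): [2.57, 2.57, 3.14, 3.14, 3.14, 3.14].

### API

Orientations are given as a rotation vector (axis times angle).
In Python, from station import env gives the robot as it stands.
- The arm moves only by the tool drive_tool, never from a script. Its argument "targets" is a list of rows, each a list of 5 numbers: the shift along the tool's x, y, z in cm, then the turn about the tool's z in rad, then the finger opening in cm, from 0 to 8.54. In form: [[tx, ty, tz, roll, fingers], ...]. A call has 1 to 5 rows; each row shifts and turns the commanded pose from where the row before left it, along the tool's axes as they then stand; what a row does not reach is not made up. A row lasts 1/10 s, in which the tool goes at most 50 mm and 8.59 degrees, less where a joint would pass 70% of its speed; a pose out of reach is approached as far as the arm can. A call is refused whole if a number of a shift passes 5 or a number of a turn 0.15, either way. A call with a gripper value outside its range is refused whole. The fingers move at their own pace and stop on an object; "grip_force" is the grip in N (left out, the last holds). Time passes only in rows, so rows that do not move let the fingers close. It gives the time, the measured TCP pose, the force, the opening and the grip force at its end, in the units of the state.
- env.get_state(): the state, without advancing time (a new reading comes with each control period).
- env.get_image(name): name is "scene" or "side" or "wrist"; returns (picture, depth): 400x640x3 uint8, blue, green, red; 400x640 float32, m along the optical axis (not along the pixel's ray), 0 where there is no reading.
- env.camera_info(name): a dict with "camera_matrix" (3x3 intrinsics, pixels), "extrinsics" (4x4, takes a point from camera to world coordinates); the wrist camera has in their place "tool_from_camera" (4x4, takes a point from camera to tool coordinates, whose origin is the TCP and whose axes are the flange's). Camera axes: x right, y up, looking along -z (the intrinsics and any distortion apply to the point x, -y, -z); pixel columns grow to the right and rows downward; lengths in m; the calibration is good to about 2 mm. A picture is of the moment at which its call begins: read the wrist's pose just before it. camera_info takes no time and is no camera call.
- env.finish_job(): hands the job in; it is judged then, once.
The state is a dict: "t": time; "q": joint angles; "dq": joint speeds; "effort": joint torques, N m; "tcp_pos": TCP position; "tool_rot": TCP orientation; "contact_force": force on the tool from outside, world axes, zero at the start; "ft_torque": the same for the moment, N m; "width": finger opening in m; "gripper_force": force on a finger pad.
Only numpy, scipy, OpenCV 4.12 (cv2) and the standard library are available. Lean on these libraries where they do the work, as an engineer would, in place of code of your own. Each camera call takes 0.05 s, during which the arm holds its last target. There are 200 camera calls.

## Working session

There is one attempt and no reset: what is moved stays moved. The work goes in short steps, Python scripts to look and compute and a tool call to move; the robot and the scene stay as the last step left them, time stands still between calls to the robot, and variables do not carry over. Pictures are saved under pics/ and viewed, at most 10 in all, crops included, and the job is handed in when it is done.

Besides the shell and the picture viewer there is one more tool, called in YAML: its name, and indented under it one key for each argument. drive_tool: Moves the arm, as the interface text tells. Its arguments: {"type":"object","properties":{"targets":{"type":"array","items":{"type":"array","items":{"type":"number"}}},"grip_force":{"type":"number"}},"required":["targets"]}

```bash
ls; mkdir -p pics
cat > h.py <<'E'
import numpy as np, cv2
from scipy.spatial.transform import Rotation as R
from station import env
def cam(n,s=None):
    i=env.camera_info(n); K=np.array(i["camera_matrix"])
    if n=="wrist":
        s=s or env.get_state(); T=np.eye(4);T[:3,:3]=R.from_rotvec(s["tool_rot"]).as_matrix();T[:3,3]=s["tcp_pos"]
        E=T@np.array(i["tool_from_camera"])
    else: E=np.array(i["extrinsics"])
    return K,E,i
def shot(n):
    s=env.get_state(); K,E,i=cam(n,s); im,d=env.get_image(n); return im,d,K,E
def cloud(d,K,E):
    v,u=np.mgrid[:d.shape[0],:d.shape[1]]
    x=(u-K[0,2])/K[0,0]*d; y=(v-K[1,2])/K[1,1]*d
    P=np.stack([x,-y,-d],-1)@E[:3,:3].T+E[:3,3]; P[d<=0]=np.nan
    return P
def proj(p,K,E):
    c=(np.asarray(p)-E[:3,3])@E[:3,:3]; return K[0,2]+K[0,0]*c[...,0]/-c[...,2], K[1,2]+K[1,1]*c[...,1]/c[...,2]
E
python3 - <<'E'
from h import *
s=env.get_state(); print({k:np.round(v,3) for k,v in s.items()})
for n in("scene","side"):
    im,d,K,E=shot(n); cv2.imwrite(f"pics/{n}0.png",im); np.savez(f"{n}0.npz",im=im,d=d,K=K,E=E); print(n,K,E.round(3),env.camera_info(n).keys())
print(env.camera_info("wrist"))
E
```

```text
pics
{'t': np.float64(0.0), 'q': array([-1.438,  0.159,  1.598,  0.   ,  1.386, -0.21 ]), 'dq': array([-0.001, -0.001, -0.   , -0.   ,  0.   , -0.   ]), 'effort': array([-0.0000e+00, -3.9601e+01, -3.3143e+01, -0.0000e+00,  9.0000e-03,
       -0.0000e+00]), 'tcp_pos': array([ 0.193, -0.541,  0.23 ]), 'tool_rot': array([-3.094, -0.536, -0.   ]), 'contact_force': array([-0.081,  0.064, -0.   ]), 'ft_torque': array([ 0.006, -0.032,  0.012]), 'gripper_force': np.float64(0.0), 'width': np.float64(0.086)}
scene [[389.2253568    0.         320.32289348]
 [  0.         389.2253568  197.03368379]
 [  0.           0.           1.        ]] [[-0.893 -0.364  0.266  0.891]
 [ 0.45  -0.706  0.547  0.496]
 [-0.011  0.608  0.794  0.986]
 [ 0.     0.     0.     1.   ]] dict_keys(['camera_matrix', 'extrinsics'])
side [[372.84193076   0.         315.08257656]
 [  0.         372.84193076 199.34340542]
 [  0.           0.           1.        ]] [[-0.826  0.312 -0.469  0.148]
 [-0.563 -0.436  0.702  0.624]
 [ 0.014  0.844  0.536  0.71 ]
 [ 0.     0.     0.     1.   ]] dict_keys(['camera_matrix', 'extrinsics'])
{'camera_matrix': array([[316.75988242,   0.        , 314.38550419],
       [  0.        , 316.75988242, 200.92345651],
       [  0.        ,   0.        ,   1.        ]]), 'tool_from_camera': array([[ 6.57415957e-04,  9.58775706e-01,  2.84163180e-01,
         7.17187998e-02],
       [ 9.99999705e-01, -7.43274424e-04,  1.94316863e-04,
        -3.65792190e-04],
       [ 3.97517512e-04,  2.84162969e-01, -9.58775912e-01,
        -1.42107516e-01],
       [ 0.00000000e+00,  0.00000000e+00,  0.00000000e+00,
         1.00000000e+00]])}
```

View pics/scene0.png

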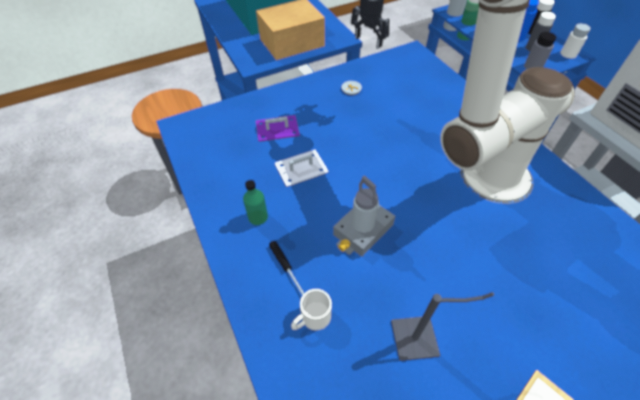

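View pics/side0.png

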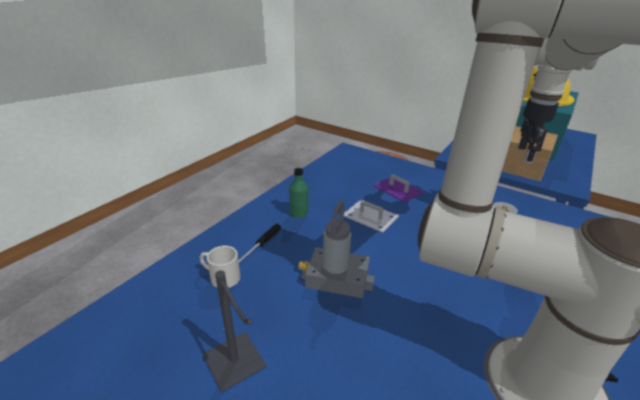

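The scene view shows the bottle's loop at (367,190) standing on the box at (364,228), with the white cover at (302,167) and its purple look-alike at (277,127). The hook post top is at (436,299) and its hook end at (490,295). The flask is at (255,205), the mug at (315,310) and the driver at (285,265). The side view agrees: bottle (338,245), cover (372,215), hook (235,300).

Run:
```python
from h import *
Ps={};
for n in("scene","side"):
    z=np.load(n+"0.npz"); P=cloud(z["d"],z["K"],z["E"]); hsv=cv2.cvtColor(z["im"],cv2.COLOR_BGR2HSV)
    Ps[n]=(P,hsv,z["im"])
    def at(u,v): return P[v,u].round(3)
    pts={"scene":dict(loop=(367,181),box=(350,232),cover=(290,163),hpost=(436,299),htip=(488,296),flask=(251,185),mug=(316,300),foot=(415,345),drv=(285,257)),
     "side":dict(loop=(340,207),box=(350,283),cover=(372,223),hpost=(222,275),htip=(249,320),flask=(299,172),mug=(222,255),foot=(235,370),drv=(270,235))}[n]
    print(n,{k:at(*v) for k,v in pts.items()})
    table=P[(np.abs(P[...,2])<.02)&(hsv[...,1]>200)]; print("table z",np.nanmedian(table[:,2]))
def near(c,r,zl,zh,n,f=None):
    P,hsv,im=Ps[n]; m=(np.hypot(P[...,0]-c[0],P[...,1]-c[1])<r)&(P[...,2]>zl)&(P[...,2]<zh)
    if f is not None: m&=f(hsv)
    return P[m]
for n in Ps:
    P=Ps[n][0]
    b=P[(232,283)[n=="side"],350]
    q=near(b[:2],.15,.040,.052,n,lambda h:h[...,1]<80); r=cv2.minAreaRect((q[:,:2]*1000).astype(np.float32)); print(n,"boxtop",len(q),r,np.median(q[:,2]))
    l=P[(181,207)[n=="side"],(367,340)[n=="side"]]
    q=near(l[:2],.08,.205,.245,n); print("loop",len(q),cv2.minAreaRect((q[:,:2]*1000).astype(np.float32)),q[:,2].max(),q[:,:2].mean(0)); 
    c=P[(163,223)[n=="side"],(290,372)[n=="side"]]
    q=near(c[:2],.16,-.005,.015,n,lambda h:(h[...,1]<70)&(h[...,2]>120)); print("cover",len(q),cv2.minAreaRect((q[:,:2]*1000).astype(np.float32)),np.median(q[:,2]))
    q=near(c[:2],.1,.03,.07,n,lambda h:h[...,1]<100); print("handle",len(q),cv2.minAreaRect((q[:,:2]*1000).astype(np.float32)),q[:,2].max())
    p=P[(299,275)[n=="side"],(436,222)[n=="side"]]
    for zl,zh in((-.005,.015),(.03,.2),(.21,.245),(.245,.27)):
        q=near(p[:2],.16,zl,zh,n,lambda h:(h[...,2]<120)&(h[...,1]<130)); print("hook",zl,len(q)); 
        if len(q)>2: print(cv2.minAreaRect((q[:,:2]*1000).astype(np.float32)),q.mean(0).round(3))
```

```text
scene {'loop': array([ 0.513, -0.013,  0.235]), 'box': array([ 0.557, -0.002,  0.044]), 'cover': array([ 0.602, -0.32 ,  0.048]), 'hpost': array([0.554, 0.319, 0.247]), 'htip': array([0.451, 0.359, 0.234]), 'flask': array([ 0.765, -0.197,  0.16 ]), 'mug': array([0.729, 0.126, 0.019]), 'foot': array([0.564, 0.335, 0.01 ]), 'drv': array([ 0.751, -0.027,  0.019])}
table z -0.0020096059866628324
side {'loop': array([ 0.501, -0.008,  0.233]), 'box': array([0.445, 0.018, 0.043]), 'cover': array([ 0.537, -0.289,  0.005]), 'hpost': array([0.545, 0.318, 0.25 ]), 'htip': array([0.444, 0.359, 0.245]), 'flask': array([ 0.756, -0.193,  0.164]), 'mug': array([0.77 , 0.133, 0.053]), 'foot': array([0.531, 0.334, 0.007]), 'drv': array([ 0.75 , -0.036,  0.021])}
table z nan
scene boxtop 893 ((502.8855285644531, -14.545494079589844), (150.63162231445312, 111.36835479736328), 21.891212463378906) 0.043158678735538136
loop 133 ((508.8139343261719, -11.19580078125), (10.376694679260254, 55.69438552856445), 9.417399406433105) 0.23516918166420864 [ 0.50986483 -0.00827384]
cover 969 ((560.7650756835938, -327.
[... 1090 characters left out ...]
45703125), (118.11495208740234, 160.06582641601562), 87.46365356445312) 0.005657776108657253
handle 114 ((560.4461669921875, -326.7563171386719), (15.452250480651855, 80.62542724609375), 86.91252899169922) 0.04967069071089525
hook -0.005 1984
((593.5302734375, 297.4268798828125), (105.41146087646484, 199.41583251953125), 64.71522521972656) [0.547 0.322 0.008]
hook 0.03 535
((546.377197265625, 320.0361633300781), (17.371450424194336, 9.641854286193848), 52.23598861694336) [0.546 0.321 0.119]
hook 0.21 351
((495.68231201171875, 336.94775390625), (15.23491382598877, 120.20223999023438), 71.09192657470703) [0.509 0.335 0.23 ]
hook 0.245 71
((549.9683227539062, 317.5589599609375), (15.273983001708984, 16.351320266723633), 85.19371795654297) [0.549 0.318 0.249]
  return np.nanmean(a, axis, out=out, keepdims=keepdims)
```

drive_tool:
  targets:
    - [3.2,-2.6,-2,0,8.5]
    - [3.2,-2.6,-2,0,8.5]
    - [3.2,-2.6,-2,0,8.5]
    - [3.2,-2.6,-2,0,8.5]
    - [3.2,-2.6,-1,0,8.5]

```text
t: 0.6
tcp_pos: [0.301, -0.3642, 0.3229]
tool_rot: [3.094, 0.535, 0.001]
contact_force: [0.6, 0.9, -0.2]
width: 0.0853
gripper_force: 0.0
```

drive_tool:
  targets:
    - [3.2,-2.6,-1,0,8.5]
    - [3.2,-2.6,-1,0,8.5]
    - [3.2,-2.6,0,0,8.5]
    - [3.2,-2.6,0,0,8.5]
    - [3.2,-2.6,0,0,8.5]

```text
t: 1.1
tcp_pos: [0.4077, -0.1874, 0.3411]
tool_rot: [-3.095, -0.535, 0.0]
contact_force: [-0.0, -0.8, -0.6]
width: 0.085
gripper_force: 0.0
```

drive_tool:
  targets:
    - [3.1,-2.6,0,0,8.5]
    - [3.1,-2.6,0,0,8.5]
    - [3.1,-2.6,0,0,8.5]
    - [3.1,-2.6,0,0,8.5]
    - [3.1,-2.6,0,0,8.5]

```text
t: 1.6
tcp_pos: [0.5099, -0.0128, 0.3409]
tool_rot: [-3.095, -0.536, 0.001]
contact_force: [1.0, -0.1, 0.3]
width: 0.0851
gripper_force: 0.0
```

drive_tool:
  targets:
    - [0,0,0,-0.14,8.5]
    - [0,0,0,-0.14,8.5]
    - [0,0,0,-0.14,8.5]
    - [0,0,0,-0.14,8.5]
    - [0,0,0,-0.14,8.5]

```text
t: 2.1
tcp_pos: [0.5093, -0.0144, 0.3407]
tool_rot: [-2.719, -1.572, 0.001]
contact_force: [-0.7, 0.4, -0.6]
width: 0.085
gripper_force: 0.0
```

drive_tool:
  targets:
    - [0,0,0,-0.14,8.5]
    - [0,0,0,-0.14,8.5]
    - [0,0,0,-0.14,8.5]
    - [0,0,0,-0.14,8.5]
    - [0,0,0,-0.13,8.5]

```text
t: 2.6
tcp_pos: [0.5093, -0.0145, 0.3407]
tool_rot: [-2.027, -2.399, 0.001]
contact_force: [-0.8, -0.1, -0.2]
width: 0.0848
gripper_force: 0.0
```

```bash
cat >> h.py <<'E'
def yaw():
    M=R.from_rotvec(env.get_state()["tool_rot"]).as_matrix(); return np.degrees(np.arctan2(M[1,1],M[0,1])),M
def to(p,ydeg=None):
    s=env.get_state(); a,M=yaw(); d=M.T@(np.asarray(p)-s["tcp_pos"])*100
    print("tool-y yaw",a.round(1),"tcp",np.round(s["tcp_pos"],4),"shift cm",d.round(2), "roll",None if ydeg is None else -np.radians((ydeg-a+90)%180-90).round(3))
def rect(q): 
    r=cv2.minAreaRect((q[:,:2]*1000).astype(np.float32)); return np.round(r[0],1),np.round(r[1],1),round(r[2],1)
E
python3 - <<'E'
from h import *
im,d,K,E=shot("wrist"); cv2.imwrite("pics/w1.png",im); P=cloud(d,K,E)
m=(P[...,2]>.222)&(P[...,2]<.25)&(np.hypot(P[...,0]-.508,P[...,1]+.01)<.06)
q=P[m]; print("loop",len(q),rect(q),q[:,2].max(),np.median(q[:,2]))
m=(P[...,2]>.16)&(P[...,2]<.175)&(np.hypot(P[...,0]-.508,P[...,1]+.01)<.06); print("lid",rect(P[m]),np.median(P[m][:,2]))
m=(P[...,2]>.038)&(P[...,2]<.052)&(np.hypot(P[...,0]-.503,P[...,1]+.015)<.11);print("box",rect(P[m]),np.median(P[m][:,2]))
to([.507,-.010,.218],9.4)
E
```

```text
loop 675 (array([505.3, -11.7]), array([ 9.9, 46.5]), 10.2) 0.2362541025252157 0.23386857208559222
lid (array([505.9, -12.5]), array([58.6, 59. ]), 71.8) 0.16925479785147673
box (array([499.1, -16.4]), array([150.2, 110.3]), 20.6) 0.04429601891500928
tool-y yaw 9.9 tcp [ 0.5093 -0.0145  0.3407] shift cm [ 0.48 -0.13 12.27] roll 0.008
```

View pics/w1.png

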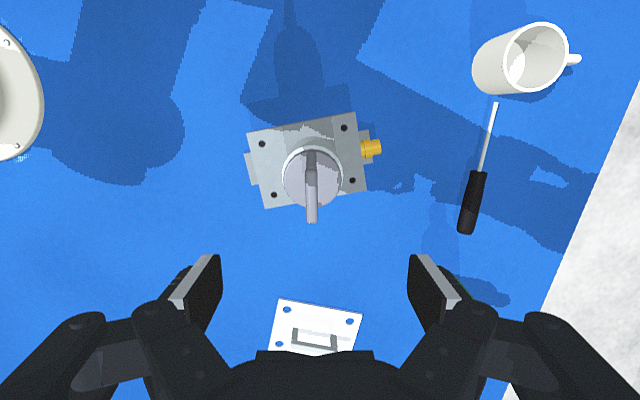

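The wrist view shows the loop's grip, seen end-on, at (312,190) over the box at (310,160), between the open fingers. Loop, lid and box heights agree with the text.

drive_tool:
  targets:
    - [0.3,-0.2,3,0,6]
    - [0,0,3,0,6]
    - [0,0,3,0,6]
    - [0,0,2,0,6]
    - [0,0,1.3,0,6]
  grip_force: 60

```text
t: 3.15
tcp_pos: [0.5059, -0.0116, 0.216]
tool_rot: [-2.035, -2.39, 0.002]
contact_force: [0.3, -0.0, 0.5]
width: 0.0601
gripper_force: 0.0
```

drive_tool:
  targets:
    - [0,0,0,0,0]
    - [0,0,0,0,0]
    - [0,0,0,0,0]
    - [0,0,0,0,0]
    - [0,0,0,0,0]
  grip_force: 60

```text
t: 3.65
tcp_pos: [0.5078, -0.0122, 0.2199]
tool_rot: [2.033, 2.392, 0.001]
contact_force: [-2.6, 0.4, 5.7]
width: 0.0084
gripper_force: 60.2
```

drive_tool:
  targets:
    - [0,0,-0.5,0,0]
    - [0,0,-1,0,0]
    - [0,0,-1,0,0]
    - [0,0,-1,0,0]
    - [0,0,-1,0,0]

```text
t: 4.15
tcp_pos: [0.5072, -0.0119, 0.2644]
tool_rot: [2.034, 2.394, 0.0]
contact_force: [-0.2, -0.3, -4.0]
width: 0.0083
gripper_force: 59.1
```

Run:
```python
from h import *
s=env.get_state();print(s["width"],s["gripper_force"],s["contact_force"])
# side view: check bottle, loop & fingertips; refine hook
im,d,K,E=shot("side"); P=cloud(d,K,E)
t=s["tcp_pos"]; m=np.hypot(P[...,0]-t[0],P[...,1]-t[1])<.06
z=P[m&(P[...,2]>.05)][:,2]; print(np.histogram(z,bins=np.arange(.05,.35,.01)))
a=np.radians(-20.3); ex=np.array([np.cos(a),np.sin(a)])
for n in("scene","side"):
    o=np.load(n+"0.npz"); Q=cloud(o["d"],o["K"],o["E"]); hs=cv2.cvtColor(o["im"],cv2.COLOR_BGR2HSV)
    m=(Q[...,2]>.205)&(Q[...,2]<.275)&(np.hypot(Q[...,0]-.5,Q[...,1]-.34)<.12)
    q=Q[m]; r=q[:,:2]-[.552,.320]; u=-r@ex; v=r@np.array([-ex[1],ex[0]])
    for lo in range(-10,130,10):
        k=(u*1000>=lo)&(u*1000<lo+10)
        if k.any(): print(n,lo,k.sum(),"v %.1f z %.1f..%.1f"%(np.median(v[k])*1000,q[k,2].min()*1000,q[k,2].max()*1000))
```

```text
0.008339350885268269 59.0648227930069 [-0.23705155 -0.30989835 -3.9654281 ]
(array([  0,   0,   0,   0,  68,  77,  84,  87,  84,  89,  84,  98,  95,
        92, 138,  87, 266,  29,  27,  24,  18,  30,  72,  67,  64,  60,
       140, 141, 147]), array([0.05, 0.06, 0.07, 0.08, 0.09, 0.1 , 0.11, 0.12, 0.13, 0.14, 0.15,
       0.16, 0.17, 0.18, 0.19, 0.2 , 0.21, 0.22, 0.23, 0.24, 0.25, 0.26,
       0.27, 0.28, 0.29, 0.3 , 0.31, 0.32, 0.33, 0.34]))
scene -10 98 v 2.5 z 205.2..250.0
scene 0 45 v 2.1 z 210.5..251.1
scene 10 18 v 1.1 z 231.9..238.9
scene 20 18 v 1.2 z 228.9..237.2
scene 30 18 v 1.2 z 226.2..234.0
scene 40 19 v 1.3 z 224.2..231.0
scene 50 18 v 0.9 z 222.0..228.2
scene 60 18 v 1.5 z 219.4..225.3
scene 70 23 v 0.8 z 220.8..227.9
scene 80 19 v 0.8 z 219.8..228.8
scene 90 24 v 1.3 z 223.1..230.9
scene 100 25 v 1.3 z 227.8..241.4
scene 110 18 v 2.0 z 234.7..243.8
side -10 28 v -0.7 z 208.9..251.2
side 0 167 v 0.3 z 205.2..252.1
side 10 21 v -2.6 z 233.6..238.9
side 20 26 v -1.9 z 230.1..237.1
side 30 27 v -1.8 z 228.7..235.1
side 40 27 v -1.4 z 226.1..232.2
side 50 27 v -1.9 z 224.0..230.4
side 60 25 v -1.1 z 220.8..227.4
side 70 21 v -1.1 z 223.1..227.2
side 80 22 v -0.6 z 222.3..229.6
side 90 21 v -0.7 z 226.1..232.2
side 100 10 v 1.9 z 227.5..237.7
side 110 29 v -0.4 z 237.3..244.9
```

drive_tool:
  targets:
    - [0,0,-0.5,0.08,0]
    - [0,0,0,0.12,0]
    - [0,0,0,0.12,0]
    - [0,0,0,0.12,0]
    - [0,0,0,0.08,0]

```text
t: 4.7
tcp_pos: [0.5071, -0.0119, 0.2685]
tool_rot: [2.585, 1.785, 0.0]
contact_force: [0.0, 0.2, -3.0]
width: 0.0083
gripper_force: 59.1
```

drive_tool:
  targets:
    - [1,-0.8,0,0,0]
    - [2,-1.6,0,0,0]
    - [2.4,-1.9,0,0,0]
    - [2.4,-1.9,0,0,0]
    - [2.4,-1.9,0,0,0]

```text
t: 5.2
tcp_pos: [0.466, 0.1138, 0.2685]
tool_rot: [-2.579, -1.793, -0.001]
contact_force: [0.7, -0.5, -4.1]
width: 0.0085
gripper_force: 59.1
```

drive_tool:
  targets:
    - [2.4,-1.9,0,0,0]
    - [2.4,-1.9,0,0,0]
    - [2.4,-1.9,0,0,0]
    - [2.4,-1.9,0,0,0]
    - [2.4,-1.9,0,0,0]

```text
t: 5.7
tcp_pos: [0.4188, 0.2595, 0.2685]
tool_rot: [-2.579, -1.794, -0.0]
contact_force: [0.2, -0.2, -3.2]
width: 0.0083
gripper_force: 59.1
```

drive_tool:
  targets:
    - [2.4,-1.9,0,0,0]
    - [2.4,-1.9,0,0,0]
    - [2,-1.6,0,0,0]
    - [1,-0.8,0,0,0]
    - [0,0,0,0,0]

```text
t: 6.2
tcp_pos: [0.3883, 0.3536, 0.2683]
tool_rot: [-2.578, -1.795, 0.001]
contact_force: [-0.4, -0.9, -2.0]
width: 0.0085
gripper_force: 59.1
```

```bash
cat > pm.py <<'E'
from h import *
a=np.radians(-20.3); ex=np.array([np.cos(a),np.sin(a)]); ey=np.array([-ex[1],ex[0]]); post=np.array([.552,.320])
s=env.get_state(); r=s["tcp_pos"][:2]-post; print("u,v mm",-r@ex*1000,r@ey*1000,"z",s["tcp_pos"][2],s["width"],s["contact_force"])
to([*(post-ex*.065),.258],-20.3)
E
python3 pm.py
python3 - <<'E'
from h import *
for n in("side","scene"):
    im,d,K,E=shot(n);P=cloud(d,K,E);t=env.get_state()["tcp_pos"]
    m=(np.hypot(P[...,0]-t[0],P[...,1]-t[1])<.05)
    q=P[m&(P[...,2]>.20)&(P[...,2]<t[2]-.008)];print(n,"loop",len(q),rect(q) if len(q) else 0,"bottle min z",P[m&(P[...,2]>.03)][:,2].min())
    cv2.imwrite(f"pics/{n}2.png",im)
E
```

```text
u,v mm 165.20511376883638 -25.311377786642524 z 0.2682734555457075 0.008469280789453625 [-0.42129765 -0.85003628 -1.99578576]
tool-y yaw -20.3 tcp [0.3883 0.3536 0.2683] shift cm [ 2.53 10.02  1.02] roll -0.0
side loop 1374 (array([386.4, 351.2]), array([55.1, 60.2]), 15.6) bottle min z 0.09706149004463593
scene loop 681 (array([393.7, 352.2]), array([62.1, 53.2]), 68.8) bottle min z 0.09250243860084295
```

View pics/side2.png

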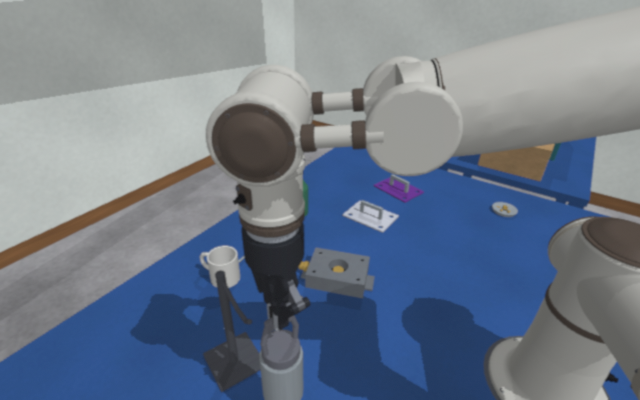

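The side view shows the bottle hanging upright in the gripper at (282,365), beside and outside the hook tip at (248,318).

drive_tool:
  targets:
    - [1.3,0,0.5,0,0]
    - [1.2,0,0.5,0,0]
    - [0,0,0,0,0]
    - [0,1,0,0,0]
    - [0,1,0,0,0]

```text
t: 6.8
tcp_pos: [0.4178, 0.3677, 0.2587]
tool_rot: [2.581, 1.789, 0.001]
contact_force: [0.4, -0.7, -3.8]
width: 0.0084
gripper_force: 59.1
```

drive_tool:
  targets:
    - [0,1,0,0,0]
    - [0,1,0,0,0]
    - [0,1,0,0,0]
    - [0,1,0,0,0]
    - [0,1,0,0,0]

```text
t: 7.3
tcp_pos: [0.4645, 0.3509, 0.2583]
tool_rot: [2.582, 1.79, -0.0]
contact_force: [-0.2, 0.2, -3.1]
width: 0.0083
gripper_force: 59.1
```

drive_tool:
  targets:
    - [0,1,0,0,0]
    - [0,1,0,0,0]
    - [0,1,0,0,0]
    - [0,0,0,0,0]
    - [0,0,0,0,0]

```text
t: 7.8
tcp_pos: [0.4917, 0.3408, 0.2582]
tool_rot: [-2.581, -1.79, 0.001]
contact_force: [-0.7, 0.6, -2.9]
width: 0.0086
gripper_force: 59.1
```

```bash
python3 pm.py
python3 - <<'E'
from h import *
im,d,K,E=shot("side"); cv2.imwrite("pics/s3.png",cv2.resize(im[180:400,160:360],None,fx=2.5,fy=2.5))
E
```

```text
u,v mm 63.76870102164762 -1.416031277354922 z 0.2581579008605904 0.008590739023025307 [-0.69420796  0.56071263 -2.87761595]
tool-y yaw -20.5 tcp [0.4917 0.3408 0.2582] shift cm [ 0.14 -0.12  0.02] roll -0.004
```

View pics/s3.png

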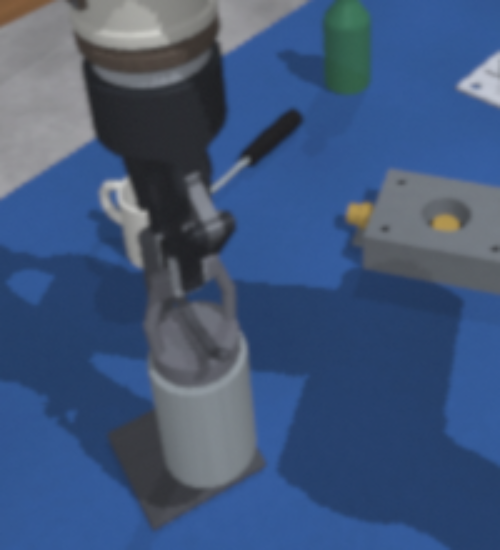

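The crop shows the hook bar, (180,305) to (215,355), passing through the loop above the lid. Next I lower it onto the seat.

drive_tool:
  targets:
    - [0.1,-0.1,0.7,0,0]
    - [0,0,0.7,0,0]
    - [0,0,0.6,0,0]
    - [0,0,0.3,0,0]
    - [0,0,0,0,0]

```text
t: 8.35
tcp_pos: [0.4906, 0.3419, 0.2343]
tool_rot: [-2.581, -1.79, 0.003]
contact_force: [0.7, 0.7, -3.2]
width: 0.008
gripper_force: 59.1
```

drive_tool:
  targets:
    - [0,0,0.2,0,0]
    - [0,0,0.1,0,0]
    - [0,0,0,0,0]

```text
t: 8.65
tcp_pos: [0.4912, 0.3421, 0.2324]
tool_rot: [2.581, 1.79, 0.0]
contact_force: [0.0, -0.2, -4.6]
width: 0.0086
gripper_force: 59.1
```

drive_tool:
  targets:
    - [0,0,0.2,0,0]
    - [0,0,0.1,0,0]
    - [0,0,0,0,0]

```text
t: 8.95
tcp_pos: [0.4916, 0.3423, 0.2308]
tool_rot: [2.581, 1.79, 0.003]
contact_force: [-1.9, -1.2, 5.0]
width: 0.0085
gripper_force: 60.2
```

drive_tool:
  targets:
    - [0,0,0.1,0,0]
    - [0,0,0.1,0,0]
    - [0,0,0,0,0]

```text
t: 9.25
tcp_pos: [0.4918, 0.3423, 0.2305]
tool_rot: [2.581, 1.79, 0.004]
contact_force: [-5.3, -2.5, 12.4]
width: 0.0086
gripper_force: 61.3
```

Seated at about 0.2305, as predicted. I'll ease off the push, open the fingers 3.5 cm and go up.

drive_tool:
  targets:
    - [0,0,-0.1,0,0]
    - [0,0,0,0,1.8]
    - [0,0,0,0,2.6]
    - [0,0,0,0,3.4]
    - [0,0,0,0,3.4]

```text
t: 9.75
tcp_pos: [0.49, 0.3434, 0.2295]
tool_rot: [-2.578, -1.79, -0.0]
contact_force: [-7.0, 1.7, 8.0]
width: 0.0338
gripper_force: 5.0
```

drive_tool:
  targets:
    - [0,0,-0.5,0,3.4]
    - [0,0,-1,0,3.4]
    - [0,0,-1.5,0,3.4]
    - [0,0,-2,0,3.4]
    - [0,0,-3,0,3.4]

```text
t: 10.25
tcp_pos: [0.4907, 0.3417, 0.3085]
tool_rot: [-2.582, -1.79, 0.003]
contact_force: [-0.2, -0.1, -0.5]
width: 0.0343
gripper_force: 0.0
```

Run:
```python
from h import *
im,d,K,E=shot("side"); P=cloud(d,K,E)
m=(P[...,2]>.03)&(P[...,2]<.25)&(np.hypot(P[...,0]-.491,P[...,1]-.343)<.06)&(im[...,0]>0); q=P[m]
for z in(.07,.1,.13): k=abs(q[:,2]-z)<.01; print(z,k.sum(),q[k][:,:2].mean(0))
im,d,K,E=shot("scene"); P=cloud(d,K,E)
q=P[(P[...,2]>.235)&(P[...,2]<.26)&(np.hypot(P[...,0]-.491,P[...,1]-.343)<.045)]; print("looptop",len(q),rect(q),np.median(q[:,2]),q[:,2].max())
cv2.imwrite("pics/sc4.png",im)
to([.5,-.1,.29],-68.9)
```

```text
0.07 216 [0.47789784 0.35645968]
0.1 232 [0.4769386  0.35667699]
0.13 258 [0.47550273 0.3564838 ]
looptop 153 (array([490.1, 342.3]), array([80.3, 42. ]), 4.5) 0.2433529574361767 0.24824825846638454
tool-y yaw -20.5 tcp [0.4935 0.3429 0.3147] shift cm [-41.27  16.12   2.3 ] roll 0.844
```

View pics/sc4.png

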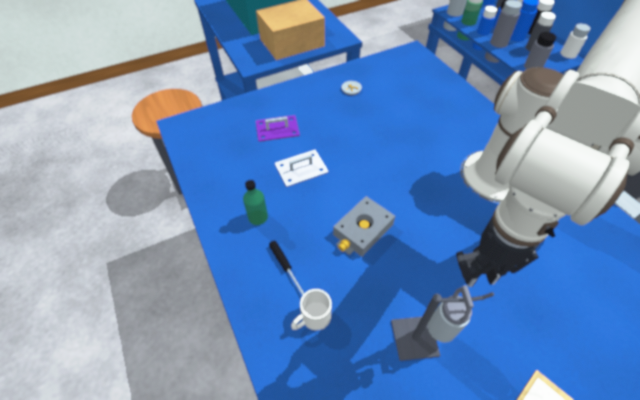

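The bottle hangs on the hook at (450,315) and the gripper is clear. The bare box top is at (365,225) and the cover at (302,167). Next I look at the box with the wrist camera, then at the cover.

drive_tool:
  targets:
    - [0,0,0,0.14,6]
    - [0,0,0,0.14,6]
    - [0,0,0,0.14,6]
    - [0,0,0,0.14,6]
    - [0,0,0,0.14,6]

```text
t: 10.85
tcp_pos: [0.4913, 0.342, 0.3083]
tool_rot: [3.041, 0.787, 0.0]
contact_force: [-0.1, -0.1, -0.1]
width: 0.06
gripper_force: 0.0
```

drive_tool:
  targets:
    - [0,0,0,0.14,6]
    - [-1.4,3.8,0,0,6]
    - [-1.4,3.8,0.4,0,6]
    - [-1.4,3.8,0.4,0,6]
    - [-1.4,3.8,0.4,0,6]

```text
t: 11.35
tcp_pos: [0.4943, 0.1786, 0.2964]
tool_rot: [3.087, 0.582, 0.001]
contact_force: [0.9, -0.2, 0.3]
width: 0.0601
gripper_force: 0.0
```

drive_tool:
  targets:
    - [-1.4,3.8,0.4,0,6]
    - [-1.4,3.8,0.4,0,6]
    - [-1.4,3.8,0.4,0,6]
    - [-1.4,3.8,0.4,0,6]
    - [-1.4,3.8,0,0,6]

```text
t: 11.85
tcp_pos: [0.4979, -0.024, 0.2799]
tool_rot: [-3.087, -0.582, 0.001]
contact_force: [-0.7, -0.6, -0.5]
width: 0.0601
gripper_force: 0.0
```

drive_tool:
  targets:
    - [0,0,0,0,6]
    - [0,0,0,0,6]

```text
t: 12.05
tcp_pos: [0.4983, -0.0228, 0.2804]
tool_rot: [-3.087, -0.579, -0.0]
contact_force: [-0.2, 0.2, -0.1]
width: 0.0598
gripper_force: 0.0
```

```bash
cat > box.py <<'E'
from h import *
def holes(n,c,zp,tag,ang):
    """fit 4 dark holes of box / cover: back-project blobs on plane zp"""
    im,d,K,E=shot(n); P=cloud(d,K,E); 
    cv2.imwrite(f"pics/{tag}.png",im); np.savez(tag+".npz",im=im,d=d,K=K,E=E)
    return im,P,K,E
def ray(u,v,K,E,z):
    dirn=E[:3,:3]@np.array([(u-K[0,2])/K[0,0],-(v-K[1,2])/K[1,1],-1.]); return E[:3,3]+dirn*(z-E[2,3])/dirn[2]
def fit(local,world):  # 2D rigid
    a=local-local.mean(0); b=world-world.mean(0); H=a.T@b; th=np.arctan2(H[0,1]-H[1,0],H[0,0]+H[1,1])
    Rm=np.array([[np.cos(th),-np.sin(th)],[np.sin(th),np.cos(th)]]); t=world.mean(0)-Rm@local.mean(0)
    return t,np.degrees(th),np.linalg.norm(world-(local@Rm.T+t),axis=1)*1000
L=np.array([[57,37],[-57,37],[-57,-37],[57,-37]])/1000.
def locate(im,P,K,E,c,th,zp,darkfun,rad):
    Rm=np.array([[np.cos(th),-np.sin(th)],[np.sin(th),np.cos(th)]]); W=[];ok=[]
    for l in L:
        w=np.r_[Rm@l+c,zp]; u,v=proj(w,K,E); u0,v0=int(round(u)),int(round(v)); r=rad
        if not(r<u0<640-r and r<v0<400-r): continue
        g=darkfun(im[v0-r:v0+r+1,u0-r:u0+r+1]).astype(float)
        bg=np.median(g); w_=np.clip(bg-g-15,0,None)
        # component nearest
        n,lab,st,ce=cv2.connectedComponentsWithStats((w_>15).astype(np.uint8))
        if n<2: continue
        k=min(range(1,n),key=lambda k:np.hypot(*(ce[k]-r))-0.0+(50 if st[k,4]<4 else 0)); m=(lab==k)
        yy,xx=np.nonzero(cv2.dilate(m.astype(np.uint8),np.ones((3,3)))); ww=w_[yy,xx]
        p=ray(u0-r+(xx*ww).sum()/ww.sum(),v0-r+(yy*ww).sum()/ww.sum(),K,E,zp); W.append(p[:2]); ok.append(l)
    if len(W)>=3: 
        f=fit(np.array(ok),np.array(W)); print("holes",len(W),"centre",f[0].round(4),"yaw",f[1].round(2),"res mm",f[2].round(1)); return f
    print("few",len(W))
E
python3 - <<'E'
from box import *
im,P,K,E=holes("wrist",None,None,"wbox",0)
m=(P[...,2]>.038)&(P[...,2]<.052)&(np.hypot(P[...,0]-.5,P[...,1]+.016)<.11);q=P[m];print("box",len(q),rect(q),np.median(q[:,2]))
locate(im,P,K,E,np.array([.5,-.0155]),np.radians(20.8),.045,lambda a:a.min(2),9)
to([.562,-.3265,.2],86.5)
E
```

```text
box 9953 (array([499.3, -17.1]), array([150.5, 110.1]), 20.5) 0.04434146762681429
holes 4 centre [ 0.4992 -0.017 ] yaw 20.42 res mm [0.2 0.1 0.3 0.3]
tool-y yaw -68.7 tcp [ 0.4984 -0.022   0.2804] shift cm [-5.15 30.68  8.03] roll 0.433
```

View pics/wbox.png

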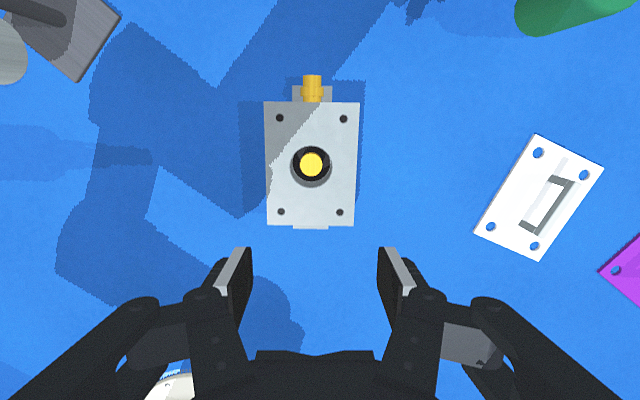

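The wrist view over the box shows the four threads at (280,118), (344,119), (340,212) and (281,212). They fit to 0.3 mm. The cover is visible at (540,197).

drive_tool:
  targets:
    - [-0.6,3.8,0,0,6]
    - [-0.6,3.8,0,0,6]
    - [-0.6,3.8,0,0,6]
    - [-0.6,3.8,0,0,6]
    - [-0.7,3.8,0,0,6]

```text
t: 12.6
tcp_pos: [0.5396, -0.2102, 0.2804]
tool_rot: [-3.086, -0.586, -0.001]
contact_force: [0.6, 0.5, -0.3]
width: 0.0601
gripper_force: 0.0
```

drive_tool:
  targets:
    - [-0.7,3.8,1,0,6]
    - [-0.7,3.8,1,0,6]
    - [-0.6,3.8,1,0,6]
    - [0,0,0,0.145,6]
    - [0,0,0,0.145,6]

```text
t: 13.1
tcp_pos: [0.5622, -0.3233, 0.2491]
tool_rot: [-3.138, -0.122, 0.002]
contact_force: [-0.3, -0.4, -0.2]
width: 0.0602
gripper_force: 0.0
```

drive_tool:
  targets:
    - [0,0,0,0.143,6]
    - [0,0,0,0,6]
    - [0,0,0,0,6]

```text
t: 13.4
tcp_pos: [0.5622, -0.3228, 0.2503]
tool_rot: [-3.14, 0.086, -0.0]
contact_force: [-0.2, -0.1, 0.7]
width: 0.0603
gripper_force: 0.0
```

```bash
cat > cov.py <<'E'
from box import *
im,P,K,E=holes("wrist",None,None,"wcov",0)
m=(P[...,2]>-.005)&(P[...,2]<.012)&(np.hypot(P[...,0]-.562,P[...,1]+.328)<.11)&(im[...,2]>150);q=P[m];print("cover",len(q),rect(q),np.median(q[:,2]))
m=(P[...,2]>.035)&(P[...,2]<.065)&(np.hypot(P[...,0]-.562,P[...,1]+.328)<.07);q=P[m];print("handle",len(q),rect(q),np.median(q[:,2]))
f=locate(im,P,K,E,np.array([.562,-.328]),np.radians(-3.3),.005,lambda a:a[...,2],10)
if f: to([*f[0],.03],f[1]+90)
E
python3 cov.py
```

```text
cover 9625 (array([ 558.7, -326.6]), array([112.4, 153.4]), 87.5) 0.004346769104631443
handle 628 (array([ 560.7, -326.5]), array([ 9.2, 79.6]), 87.1) 0.04615212610486677
holes 4 centre [ 0.5604 -0.3266] yaw -2.61 res mm [0.4 0.4 0.4 0.4]
tool-y yaw -93.2 tcp [ 0.5621 -0.323   0.2504] shift cm [-0.15  0.37 22.03] roll -0.01
```

View pics/wcov.png

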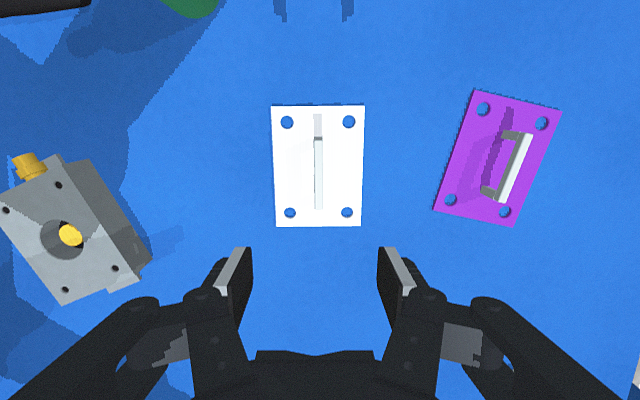

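The wrist view shows the white cover's handle at (318,170) and its holes at (287,122), (349,122), (347,212) and (290,212). The purple look-alike is clear to the right.

drive_tool:
  targets:
    - [-0.15,0.35,4,-0.01,6]
    - [0,0,4.5,0,6]
    - [0,0,4.5,0,6]
    - [0,0,4,0,6]
    - [0,0,3,0,6]

```text
t: 13.95
tcp_pos: [0.5588, -0.3259, 0.0472]
tool_rot: [-3.139, 0.074, 0.004]
contact_force: [0.9, 0.5, 0.0]
width: 0.0602
gripper_force: 0.0
```

drive_tool:
  targets:
    - [0,0,2,0,5]
    - [0,0,0.9,0,4]
    - [0,0,0,0,2.5]
    - [0,0,0,0,0]
    - [0,0,0,0,0]
  grip_force: 100

```text
t: 14.45
tcp_pos: [0.5609, -0.3281, 0.0231]
tool_rot: [3.139, -0.078, 0.004]
contact_force: [0.6, -0.1, -0.2]
width: 0.0079
gripper_force: 98.0
```

drive_tool:
  targets:
    - [0,0,0,0,0]
    - [0,0,0,0,0]
    - [0,0,0,0,0]

```text
t: 14.75
tcp_pos: [0.5609, -0.3281, 0.0231]
tool_rot: [3.139, -0.079, 0.004]
contact_force: [0.2, 1.0, 6.4]
width: 0.0078
gripper_force: 98.8
```

drive_tool:
  targets:
    - [0,0,-1,0,0]
    - [0,0,-2,0,0]
    - [0,0,-3,0,0]
    - [0,0,-3,0,0]
    - [0,0,-3,0,0]

```text
t: 15.25
tcp_pos: [0.5591, -0.3269, 0.1419]
tool_rot: [-3.14, 0.079, 0.002]
contact_force: [0.8, 0.4, -3.2]
width: 0.008
gripper_force: 97.8
```

drive_tool:
  targets:
    - [0,0,-2,0,0]
    - [0,0,0,-0.1,0]
    - [0,0,0,-0.1,0]
    - [0,0,0,-0.1,0]
    - [0,0,0,-0.1,0]

```text
t: 15.75
tcp_pos: [0.5591, -0.3269, 0.1607]
tool_rot: [-3.091, -0.553, 0.002]
contact_force: [0.3, -0.3, -3.3]
width: 0.0082
gripper_force: 97.9
```

```bash
python3 -c "
from h import *
s=env.get_state(); print(s['width'],s['gripper_force'],s['contact_force']); to([.4992,-.017,.16],110.42)"
```

```text
0.008192303227516901 97.8775405883789 [ 0.28487556 -0.3167641  -3.29591489]
tool-y yaw -69.7 tcp [ 0.5591 -0.3269  0.1607] shift cm [  5.12 -31.15   0.12] roll -0.003
```

drive_tool:
  targets:
    - [0.25,-1.5,0,0,0]
    - [0.46,-2.8,0,0,0]
    - [0.46,-2.8,0,0,0]
    - [0.46,-2.8,0,0,0]
    - [0.46,-2.8,0,0,0]

```text
t: 16.25
tcp_pos: [0.535, -0.1996, 0.1608]
tool_rot: [-3.093, -0.546, 0.002]
contact_force: [-0.5, 0.5, -3.2]
width: 0.0074
gripper_force: 97.9
```

drive_tool:
  targets:
    - [0.46,-2.8,0,0,0]
    - [0.46,-2.8,0,0,0]
    - [0.46,-2.8,0,0,0]
    - [0.46,-2.8,0,0,0]
    - [0.46,-2.8,0,0,0]

```text
t: 16.75
tcp_pos: [0.5086, -0.0603, 0.161]
tool_rot: [-3.093, -0.546, 0.002]
contact_force: [0.6, 0.9, -3.1]
width: 0.0078
gripper_force: 97.9
```

drive_tool:
  targets:
    - [0.46,-2.8,0,0,0]
    - [0.27,-1.65,0,0,0]
    - [0,0,0,0,0]
    - [0,0,0,0,0]

```text
t: 17.15
tcp_pos: [0.5009, -0.0173, 0.1612]
tool_rot: [3.093, 0.548, -0.001]
contact_force: [-0.2, 1.1, -3.1]
width: 0.0081
gripper_force: 98.0
```

Run:
```python
from box import *
to([.4992,-.017,.083],110.42)
im,d,K,E=shot("wrist"); cv2.imwrite("pics/hold1.png",im); P=cloud(d,K,E); np.savez("hold1.npz",im=im,d=d,K=K,E=E)
t=env.get_state()["tcp_pos"]; m=(P[...,2]>.12)&(P[...,2]<.155)&(np.hypot(P[...,0]-t[0],P[...,1]-t[1])<.11)&(im.min(2)>150); q=P[m]
A=np.c_[q[:,:2],np.ones(len(q))]; c=np.linalg.lstsq(A,q[:,2],rcond=None)[0]; print(len(q),rect(q),"tilt",c[:2],"z",np.median(q[:,2]))
```

```text
tool-y yaw -69.9 tcp [ 0.5009 -0.0173  0.1612] shift cm [-0.14 -0.09  7.82] roll -0.006
32487 (array([501.3, -16.7]), array([148.3, 110.9]), 19.9) tilt [-0.00245252 -0.00059242] z 0.1424900968805194
```

View pics/hold1.png

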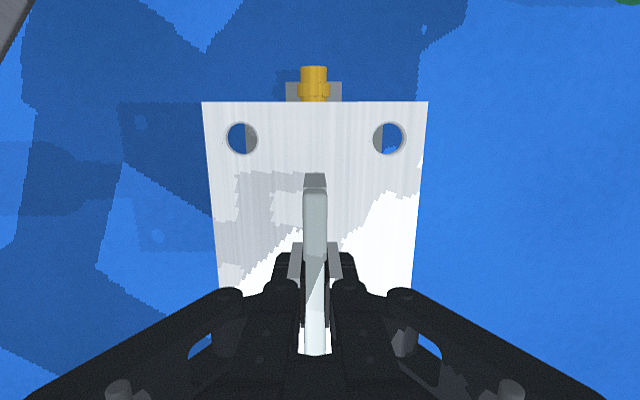

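The held plate is level over the box. The two far holes show at (242,138) and (389,138), and the box's brass stub at (313,83). Now I refine the offset from the holes by depth.

```bash
cat > hold.py <<'E'
from box import *
import sys
def cover(z,bc=np.array([.4992,-.017]),by=20.42):
    im,d,K,E=z["im"],z["d"],z["K"],z["E"]; P=cloud(d,K,E)
    # plate top plane: robust from light pixels in central part of view
    m=np.zeros(d.shape,bool); m[110:170,215:415]=True; zt=np.nanmedian(P[...,2][m]); 
    below=((P[...,2]<zt-.0025)&m|(np.isnan(P[...,2])&m)).astype(np.uint8)
    win=np.zeros_like(below); win[108:175,212:418]=1
    n,lab,st,ce=cv2.connectedComponentsWithStats(below*win)
    H=[]
    for k in range(1,n):
        if st[k,4]>200 and st[k,4]<2500:
            c=ray(*ce[k],K,E,zt); H.append(c[:2]); print("blob",ce[k].round(1),st[k],c.round(4))
    print("top z",zt)
    if len(H)==2:
        H=sorted(H,key=lambda h:-(-np.sin(np.radians(by))*h[0]+np.cos(np.radians(by))*h[1])) # +y first
        H=np.array(H); t,th,res=fit(np.array([[.057,.037],[.057,-.037]]),H); print("cover centre",t.round(4),"yaw",th.round(2),"res",res.round(2))
        L4=L; r=np.radians; f=lambda a,c:L4@np.array([[np.cos(r(a)),np.sin(r(a))],[-np.sin(r(a)),np.cos(r(a))]])+c
        print("hole errors mm",(np.linalg.norm(f(th,t)-f(by,bc),axis=1)*1000).round(1))
        a,M=yaw(); e=M.T@np.r_[bc-t,0]*100; print("correct cm",e[:2].round(2),"roll",-np.radians(by-th).round(4))
if __name__=="__main__":
    im,d,K,E=shot("wrist"); z=dict(im=im,d=d,K=K,E=E); np.savez("hl.npz",**z); cover(z); print(env.get_state()["tcp_pos"],env.get_state()["contact_force"])
E
python3 -c "
from hold import *
cover(np.load('hold1.npz'))"
```

```text
blob [241.4 138.1] [226 123  31  32 761] [0.5415 0.0369 0.1423]
blob [387.5 138. ] [373 123  30  31 758] [ 0.5667 -0.0318  0.1423]
top z 0.1422772233754707
cover centre [ 0.5006 -0.0171] yaw 20.15 res [0.44 0.44]
hole errors mm [1.7 1.5 1.2 1.4]
correct cm [-0.13 -0.06] roll -0.0048
```

drive_tool:
  targets:
    - [-0.1,-0.05,1,-0.005,0]
    - [0,0,2,0,0]
    - [0,0,2,0,0]
    - [0,0,1.5,0,0]
    - [0,0,0.8,0,0]

```text
t: 17.7
tcp_pos: [0.4987, -0.0175, 0.086]
tool_rot: [-3.091, -0.553, 0.005]
contact_force: [-0.8, 0.3, -4.1]
width: 0.0074
gripper_force: 97.9
```

drive_tool:
  targets:
    - [0,0,0.3,0,0]
    - [0,0,0,0,0]
    - [0,0,0,0,0]
    - [0,0,0,0,0]

```text
t: 18.1
tcp_pos: [0.5008, -0.0173, 0.0862]
tool_rot: [3.091, 0.554, 0.002]
contact_force: [0.3, 0.7, -3.8]
width: 0.008
gripper_force: 97.9
```

```bash
python3 hold.py
python3 - <<'E'
from h import *
z=np.load("hl.npz"); w=cv2.resize(z["im"][60:220,160:480],None,fx=2,fy=2)
im,d,K,E=shot("scene"); P=cloud(d,K,E); s=cv2.resize(im[170:280,280:440],(640,440)[:2],interpolation=cv2.INTER_CUBIC)[:280]
cv2.imwrite("pics/f.png",np.vstack([w,s]))
q=P[(P[...,2]>.235)&(P[...,2]<.26)&(np.hypot(P[...,0]-.491,P[...,1]-.343)<.045)]; print("looptop",len(q),q.mean(0))
E
```

```text
blob [241.4 138. ] [225 123  32  32 766] [0.5413 0.0371 0.0674]
blob [387.5 138. ] [373 123  31  32 763] [ 0.5668 -0.0315  0.0674]
top z 0.06738631289225072
cover centre [ 0.5006 -0.0171] yaw 20.39 res [0.42 0.42]
hole errors mm [1.4 1.4 1.4 1.4]
correct cm [-0.13 -0.05] roll -0.0005
[ 0.50069253 -0.01724104  0.08609293] [ 0.05349762 -0.14528935 -3.59227729]
looptop 158 [0.49324239 0.34361021 0.2421998 ]
```

View pics/f.png

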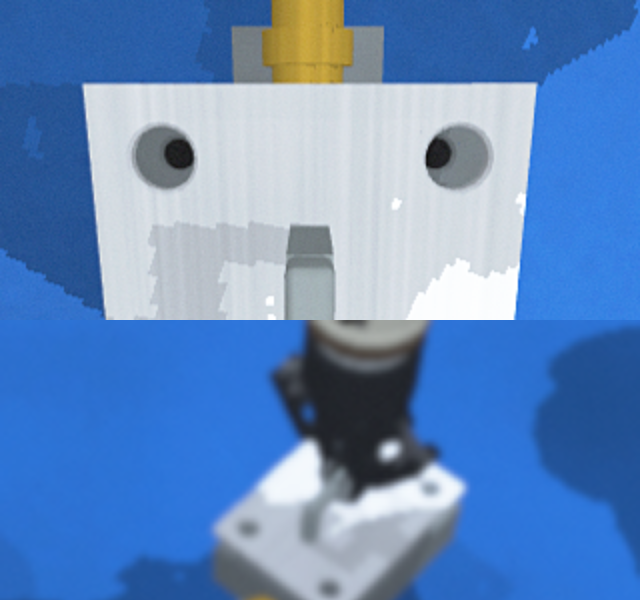

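Both far threads show inside the cover's holes, at crop pixels (180,153) and (438,153). One more small correction follows, with the seen threads as an independent check.

drive_tool:
  targets:
    - [-0.12,-0.05,0.1,0,0]
    - [0,0,0,0,0]
    - [0,0,0,0,0]
    - [0,0,0,0,0]
    - [0,0,0,0,0]

```text
t: 18.7
tcp_pos: [0.4988, -0.017, 0.0843]
tool_rot: [3.092, 0.554, 0.0]
contact_force: [0.5, -0.8, -3.2]
width: 0.0077
gripper_force: 98.0
```

```bash
python3 hold.py
python3 - <<'E'
from box import *
z=np.load("hl.npz"); im,K,E=z["im"],z["K"],z["E"]
for u0 in(241,388):
    g=im[118:160,u0-22:u0+23].max(2); n,lab,st,ce=cv2.connectedComponentsWithStats((g<75).astype(np.uint8))
    k=1+np.argmax(st[1:,4]); p=ray(u0-22+ce[k][0],118+ce[k][1],K,E,.045); print("thread seen",st[k],p.round(4))
a=np.radians(20.42);Rm=np.array([[np.cos(a),-np.sin(a)],[np.sin(a),np.cos(a)]])
print("expected",(L[[0,3]]@Rm.T+[.4992,-.017]).round(4))
E
```

```text
blob [241.4 138. ] [226 123  31  31 763] [0.5393 0.0374 0.0654]
blob [387.6 138. ] [373 123  31  31 766] [ 0.5648 -0.0312  0.0654]
top z 0.06544692125068527
cover centre [ 0.4986 -0.0168] yaw 20.38 res [0.39 0.39]
hole errors mm [0.6 0.7 0.7 0.6]
correct cm [0.05 0.04] roll -0.0006
[ 0.49881404 -0.01704791  0.08432085] [-0.48373069 -0.3830806  -3.39282939]
thread seen [ 24   8  14  16 155] [0.5395 0.0376 0.045 ]
thread seen [  7   8  15  16 171] [ 0.5655 -0.0315  0.045 ]
expected [[ 0.5397  0.0376]
 [ 0.5655 -0.0318]]
```

Alignment is within 0.7 mm on every hole. The gap is about 15 mm, the cover is held with 98 N and the bottle is hanging. Handing in.

```bash
python3 -c "
from station import env
print(env.finish_job())"
```

```text
the job is handed in; nothing more can be done
None
```

The bottle hangs on the hook by its loop, let go, and the job was handed in with the gripper holding the cover level over the valve box: about 15 mm gap, holes within about 1 mm of the threads by measurement (verdict not shown).

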